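# Test-twist the loose oil jar and set it apart

### The job

Two alike amber oil jars with black screw caps stand on the carver's bench, each with a yellow paint stripe across the cap and down both sides of the shoulder: on one the stripe runs straight, so its cap is tight; on the other it is broken, so its cap is loose. First, on the bench, test-twist the loose cap clockwise (seen from above) until it is fully home and its stripe is whole again, then stand that jar upright in the blue tray, setting it down gently. Leave the tight jar where it stands.

Things in the scene. Friction and masses are not known exactly. Their poses are not given: they have to be found in the camera images.
- loose_jar: The jar with the loose cap (stripe broken): amber, free on the bench, about 0.43 kg. Origin: centre of its underside; z up; x along the 10 mm wide yellow stripe on its shoulder. Body 72 mm in diameter to 76 mm high, a cone in to a 43 mm neck at 92 mm, black cap 44 mm in diameter from 97 to 130 mm (top). It can be lifted by the cap, gripped about 118 mm up, in the same grasp as the twist.
- loose_cap (a joint): How far the loose cap is from home, rad: 0 is home (a stop; stripes in line); counter-clockwise from above is positive. Starts at 0.6 to 1.1, so one clockwise twist brings it home; it stays where left. It turns lightly (0.03 N m) while the jar stands still; once home, twisting on turns the whole jar, without harm.
- tight_jar: The jar whose cap is tight (its stripe is whole). Same size and look as the other; its cap does not turn. Origin: centre of its underside; z up. It must stay where it stands.
- tray: Blue square open tray, fixed to the bench, 180 x 180 mm outside, 30 mm high, walls 8 mm thick, its floor's upper face 8 mm above the bench (inside 164 x 164 mm). Origin: centre of its underside; x and y along its sides.
Not all that is in view belongs to the job. Leave any green or purple look-alike of the loose_jar alone.

How it is judged:
On the way:
1. the loose cap is twisted home (within 0.12 rad) while its jar still stands on the bench, out of the tray (value of joint loose_cap below 0.12 rad and horizontal distance between loose_jar and tray above 0.12 m and angle between loose_jar's own z axis and vertical below 0.3 rad and height (world z) of loose_jar below 0.012 m), for 0.2 s.
At the end, for the whole second after the job is handed in: The jar that was loose stands upright (within 7 degrees) and at rest on the tray's floor, inside its walls, its cap home within 0.2 rad (11 degrees); the tight jar stands upright within 25 mm of where it was (x of loose_jar in the frame of tray between -0.055 and 0.055 m and y of loose_jar in the frame of tray between -0.055 and 0.055 m and z of loose_jar in the frame of tray below 0.014 m and angle between each of loose_jar, tight_jar's own z axis and vertical below 0.12 rad and value of joint loose_cap below 0.2 rad and linear speed of loose_jar below 0.02 m/s and distance of tight_jar from where it was at the start of the episode below 0.025 m); the robot touches nothing.
It fails at once if the tight jar is moved more than 25 mm (distance of tight_jar from where it was at the start of the episode above 0.025 m).
It fails at once if the jar is dropped or slammed into the tray (faster than 0.45 m/s within about 30 mm of its floor) (horizontal distance between loose_jar and tray below 0.11 m and z of loose_jar in the frame of tray below 0.04 m and linear speed of loose_jar above 0.45 m/s).
It also fails if it takes over 48 s, if anything falls off the work surface, if the arm or the gripper's body presses on something with over 40 N, if the wrist force passes 120 N, or if a joint passes its speed limit or range.

### The arm

A 6-joint arm with a two-finger parallel gripper is mounted at the origin on the work surface. World frame = base frame: x ahead of the robot, y to its left, z up, the work surface at z = 0. Lengths are in m, angles in rad, forces in N, time in s.
With the tool pointing down it reaches from about 0.35 to 0.85 m from the base axis. Payload 8.1 kg.
Tool frame: the origin (TCP) lies between the finger pads; the fingertips stand 22 mm ahead of it and the grasp point (between the pads) lies 3 mm ahead of it; z points along the fingers, y is the line along which they close (so a half turn about z gives the same grasp; the last joint's range is limited). The gripper opens to 85 mm and grips with 20 to 120 N. Pads are 22 mm wide; open, the fingers measure 114 mm over their backs; the gripper's body (76 mm by 85 mm) begins 54 mm behind the grasp point. The pads swing forward as they close: fully open they stand 13 mm farther back than shut.
Start: joints at [-1.232, 0.13, 1.488, -0, 1.523, -0.085], TCP at [0.247, -0.547, 0.226] pointing down, gripper open.
Joint ranges: [-2.96, 2.96], [-0.89, 2.26], [0.02, 2.5], [-1.34, 4.48], [0, 2.73], [-2.66, 2.66]. Speed limits (rad/s): [2.39, 2.39, 2.79, 3.14, 3.14, 3.14].

### API

Orientations are given as a rotation vector (axis times angle).
In Python, from bench import sensors, vision, r, models gives the robot as it stands. The module is installed in compiled form; this text tells all that it offers.
- The arm moves only by the shell command python3 -m crank 'ROWS' [FORCE]. ROWS is JSON, a list of rows, each a list of 3 entries, a list of its own where there are three numbers: the shift along the tool's x, y, z in mm, then the turn, a rotation vector about the tool's x, y, z in degrees, then the opening, from 0 (shut) to 1 (fully open). In form: [[[tx, ty, tz], [rx, ry, rz], grip], ...]. A call has exactly 8 rows; each row shifts and turns the commanded pose from where the row before left it, along the tool's axes as they then stand; what a row does not reach is not made up. A row lasts 1/10 s, in which the tool goes at most 50 mm and 8.59 degrees, less where a joint would pass 70% of its speed; a pose out of reach is approached as far as the arm can. A call is refused whole if a number of a shift passes 50 or a number of a turn 8.59, either way. A call with a gripper value outside its range is refused whole. The fingers move at their own pace and stop on an object; FORCE is the grip in N (left out, the last holds). Time passes only in rows, so rows that do not move let the fingers close, or fill a call up. It gives the time, the measured TCP pose, the force, the opening and the grip force at its end, in the units of the state.
- sensors.get_state(): the state, without advancing time (a new reading comes with each control period).
- vision.camera(name): name is "scene" or "top" or "wrist"; returns (picture, depth): 480x640x3 uint8, blue, green, red; 480x640 float32, m along the optical axis (not along the pixel's ray), 0 where there is no reading.
- vision.camera_info(name): a dict with "intrinsics" (3x3 intrinsics, pixels), "k1" (the pictures are not rectified: a ray, as slopes to the right and down, at radius r is drawn at 1 + k1 r^2 times it, then the intrinsics apply), "R" (3x3) and "t" (3): a world point X has camera coordinates R X + t; the wrist camera has in their place "tool_from_camera" (4x4, takes a point from camera to tool coordinates, whose origin is the TCP and whose axes are the flange's). Camera axes: x right, y down, z forward; pixel columns grow to the right and rows downward; lengths in m; the calibration is good to about 2 mm. A picture is of the moment at which its call begins: read the wrist's pose just before it. camera_info takes no time and is no camera call.
- r.sign_off(): hands the job in; it is judged then, once.
Trained networks look in the newest picture that a camera, given by its name, has taken for a name from the list of things; names that differ only in an ending like _2 or _b are one class to them, and where a whole thing is asked for, a point or a joint stands for the part that bears it (a point fixed in the world has none). Each returns a list of dicts, best first, with "score" (0 to 1); they miss things now and then, are a little off and sometimes report something else, mostly with a low value. They report only what shows in the picture. A call takes as long as a camera call. They do not tell look-alikes from the thing itself.
- models.cut_out(thing, camera): "pixels" (480x640 bool, what is visible of it) and "uv" ([column, row] in pixels, amid what is visible of it).
The state is a dict: "time": time; "joints": joint angles; "qd": joint speeds; "tau": joint torques, N m; "tool_pos": TCP position; "eef_rot": TCP orientation; "ft_force": force on the tool from outside, world axes, zero at the start; "torque": the same for the moment, N m; "finger_gap": finger opening in m; "grip_force": force on a finger pad.
Only numpy, scipy, OpenCV 4.12 (cv2) and the standard library are available. Lean on these libraries where they do the work, as an engineer would, in place of code of your own. Each camera call takes 0.05 s, during which the arm holds its last target. There are 200 camera calls.

## Working session

There is one attempt and no reset: what is moved stays moved. The work goes in short steps, Python scripts to look and compute and a shell command to move; the robot and the scene stay as the last step left them, time stands still between calls to the robot, and variables do not carry over. Pictures are saved under pics/ and viewed, at most 10 in all, crops included, and the job is handed in when it is done.

```bash
mkdir -p pics; python3 - <<'E'
from bench import sensors, vision
import cv2,numpy as np
a,d=vision.camera("top"); b,_=vision.camera("scene")
cv2.imwrite("pics/top.png",a); cv2.imwrite("pics/scene.png",b); np.save("topd.npy",d)
s=sensors.get_state(); print(s["time"],s["tool_pos"],s["eef_rot"],s["finger_gap"])
i=vision.camera_info("top"); print(i)
E
```

```text
0.1 [ 0.24658893 -0.54642754  0.22483246] [-3.06970477e+00 -6.60348170e-01  3.30475537e-04] 0.08557830759939351
{'intrinsics': array([[506.83466692,   0.        , 316.66510048],
       [  0.        , 506.83466692, 234.78610567],
       [  0.        ,   0.        ,   1.        ]]), 'k1': -0.01462962467646523, 'R': array([[-0.01301994, -0.999881  , -0.00827416],
       [-0.98842663,  0.01412067, -0.15104106],
       [ 0.15113992,  0.00621186, -0.98849286]]), 't': array([0.06372394, 0.58776799, 0.86327429])}
```

View pics/top.png

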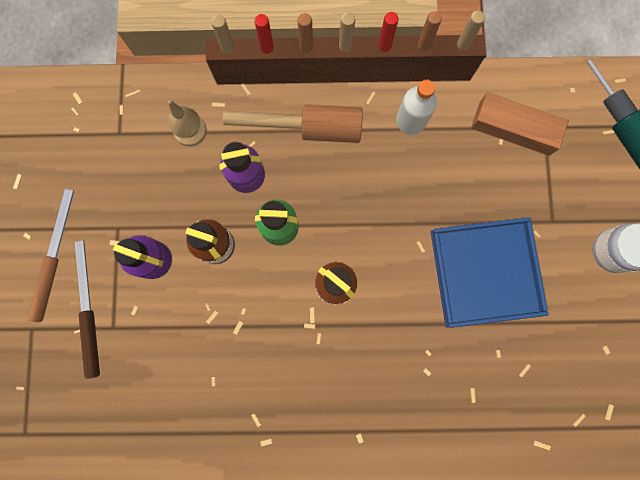

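View pics/scene.png

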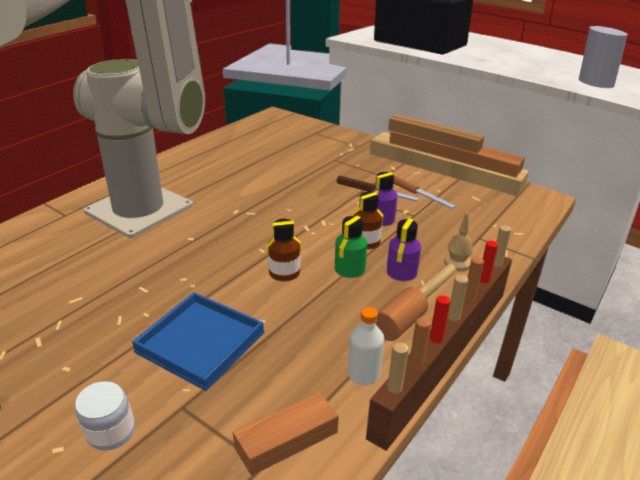

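The two amber jars are at about (208,240) and (336,283) in the top view. The left one looks broken (shoulder mark at (222,255)), and the tray is at (490,272). I'll measure and zoom in.

```bash
cat > h.py <<'E'
import numpy as np,cv2
from bench import vision
i=vision.camera_info("top");K=i["intrinsics"];R=i["R"];t=i["t"];D=np.array([i["k1"],0,0,0,0.])
def world(uv,z):
    uv=np.array(uv,float).reshape(-1,1,2)
    n=cv2.undistortPoints(uv,K,D)[:,0]; d=np.c_[n,np.ones(len(n))]@R; c=-R.T@t
    s=(z-c[2])/d[:,2]; return c+d*s[:,None]
E
python3 - <<'E'
from h import *
a=cv2.imread("pics/top.png");d=np.load("topd.npy")
# per-pixel world z
v,u=np.mgrid[:480,:640]; n=cv2.undistortPoints(np.stack([u,v],-1).reshape(-1,1,2).astype(float),K,D)[:,0]
P=((np.c_[n,np.ones(len(n))]*d.reshape(-1,1)-t)@R).reshape(480,640,3)
hsv=cv2.cvtColor(a,cv2.COLOR_BGR2HSV)
yel=(hsv[...,0]>22)&(hsv[...,0]<35)&(hsv[...,1]>150)&(hsv[...,2]>120)
for nm,(x,y) in dict(L=(208,240),R=(336,283),pl=(145,257),pt=(242,165),g=(277,222)).items():
    w=np.zeros((480,640),bool); w[y-32:y+32,x-36:x+36]=1
    m=w&(P[...,2]>.122)&(P[...,2]<.14)
    c,rad=cv2.minEnclosingCircle(P[m][:,:2].astype(np.float32)); 
    print(nm,"cap c",np.round(c,4),round(rad,4),"med z",np.median(P[m][:,2]).round(4))
    for lab,mm in(("capstripe",m&yel),("shoulder",w&yel&(P[...,2]>.074)&(P[...,2]<.1)&(np.hypot(P[...,0]-c[0],P[...,1]-c[1])<.045))):
        q=P[mm][:,:2]
        if len(q)<4: print(lab,len(q)); continue
        if lab=="capstripe":
            l=cv2.fitLine(q.astype(np.float32),2,0,.01,.01).ravel(); print(lab,len(q),np.degrees(np.arctan2(l[1],l[0])).round(1)%180)
        else: 
            an=np.degrees(np.arctan2(q[:,1]-c[1],q[:,0]-c[0])); print(lab,len(q),np.sort(an).round(0)[::max(1,len(q)//12)])
print("tray",world([[432,234],[530,219],[547,315],[446,326]],.03).round(3), world([[432,234],[530,219],[547,315],[446,326]],.03).mean(0))
cv2.imwrite("pics/z.png",cv2.resize(a[130:330,100:366],None,fx=3,fy=3,interpolation=cv2.INTER_CUBIC))
E
```

```text
L cap c [0.5786 0.2469] 0.0235 med z 0.1298
capstripe 111 70.5
shoulder 63 [-157. -155. -153. -152. -150. -148. -147. -146. -144. -142. -141. -139.
 -103.]
R cap c [0.5012 0.0244] 0.0229 med z 0.1298
capstripe 103 50.2
shoulder 79 [-138. -135. -133. -130. -128. -125. -122. -115.   43.   46.   49.   53.
   55.   59.]
pl cap c [0.553  0.3637] 0.0231 med z 0.1298
capstripe 51 68.0
shoulder 64 [-121. -118. -117. -116. -114. -113. -111. -110. -109. -107. -106. -104.
 -103.]
pt cap c [0.7146 0.1902] 0.023 med z 0.1298
capstripe 155 101.4
shoulder 73 [-91. -88. -84. -83. -81. -79. -75. -72.  97. 101. 105. 110. 113.]
g cap c [0.6123 0.1266] 0.0233 med z 0.13
capstripe 153 88.2
shoulder 79 [-103. -100.  -98.  -96.  -94.  -91.  -89.  -87.  -83.   81.   84.   88.
   92.   96.]
tray [[ 0.589 -0.154  0.03 ]
 [ 0.614 -0.335  0.03 ]
 [ 0.441 -0.352  0.03 ]
 [ 0.424 -0.171  0.03 ]] [ 0.51717069 -0.25296083  0.03      ]
```

View pics/z.png

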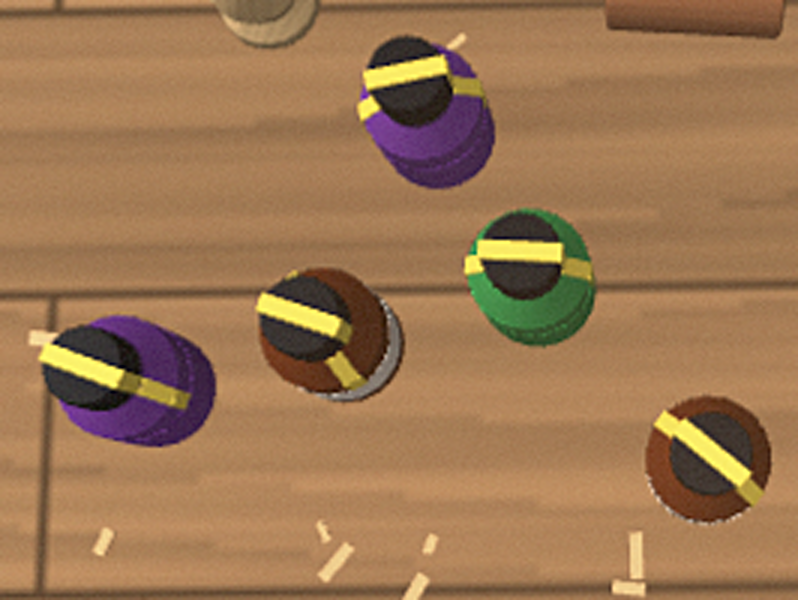

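The zoom confirms it. The left amber jar is loose: its cap stripe is at 70° and its shoulder stripe at 32°, so about 0.67 rad open. The right amber jar's stripe is straight, so it is tight. Moving over to the loose jar.

```bash
python3 -m crank '[[[35,-32,0],[0,0,0],1],[[35,-32,0],[0,0,0],1],[[35,-32,0],[0,0,0],1],[[35,-32,0],[0,0,0],1],[[35,-32,0],[0,0,0],1],[[35,-32,0],[0,0,0],1],[[35,-32,0],[0,0,0],1],[[35,-32,0],[0,0,0],1]]' 40
python3 -m crank '[[[35,-32,0],[0,0,0],1],[[35,-32,0],[0,0,0],1],[[35,-32,0],[0,0,0],1],[[35,-32,0],[0,0,0],1],[[35,-32,0],[0,0,0],1],[[35,-32,0],[0,0,0],1],[[35,-32,0],[0,0,0],1],[[0,0,0],[0,0,0],1]]'
python3 -m crank '[[[0,0,0],[0,0,-7],1],[[0,0,0],[0,0,-7],1],[[0,0,0],[0,0,-7],1],[[0,0,0],[0,0,-7],1],[[0,0,0],[0,0,-7],1],[[0,0,0],[0,0,-7],1],[[0,0,0],[0,0,0],1],[[0,0,0],[0,0,0],1]]'
cat > g.py <<'E'
import sys,numpy as np
from bench import sensors
from scipy.spatial.transform import Rotation as Ro
s=sensors.get_state();T=Ro.from_rotvec(s["eef_rot"]);g=np.array(eval(sys.argv[1]))
print("tool delta mm",(T.inv().apply(g-s["tool_pos"])*1000).round(1),"pos",s["tool_pos"].round(4),"t",s["time"],"j",np.round(s["joints"],2))
print(T.as_matrix().round(3).tolist(),s["finger_gap"],s["grip_force"],s["ft_force"].round(1))
E
python3 g.py '[.5786,.2469,.225]'
```

```text
time: 0.9
tool_pos: [0.3968, -0.1965, 0.2255]
eef_rot: [-3.071, -0.66, 0.0]
ft_force: [0.6, -0.6, 0.1]
finger_gap: 0.085
grip_force: 0.0
time: 1.7
tool_pos: [0.5284, 0.1115, 0.2247]
eef_rot: [-3.068, -0.668, 0.001]
ft_force: [-1.3, -0.2, -0.3]
finger_gap: 0.0853
grip_force: 0.0
time: 2.5
tool_pos: [0.5277, 0.106, 0.2255]
eef_rot: [-2.634, -1.712, 0.001]
ft_force: [0.8, 0.3, 0.6]
finger_gap: 0.0855
grip_force: 0.0
tool delta mm [149.4 -10.6   0.5] pos [0.5277 0.106  0.2255] t 2.5 j [ 0.1  -0.04  1.66 -0.    1.52  0.52]
[[0.406, 0.914, -0.001], [0.914, -0.406, -0.0], [-0.0, -0.0, -1.0]] 0.08547355970558657 0.0 [0.8 0.3 0.6]
```

```bash
python3 -m crank '[[[40,-3,0],[0,0,0],1],[[40,-3,0],[0,0,0],1],[[40,-3,0],[0,0,0],1],[[29,-2,0],[0,0,0],1],[[0,0,0],[0,0,0],1],[[0,0,0],[0,0,0],1],[[0,0,0],[0,0,0],1],[[0,0,0],[0,0,0],1]]' >/dev/null
python3 - <<'E'
from bench import sensors,vision
import numpy as np,cv2
from scipy.spatial.transform import Rotation as Ro
i=vision.camera_info("wrist");s=sensors.get_state();a,d=vision.camera("wrist")
K=i["intrinsics"];M=i["tool_from_camera"]
v,u=np.mgrid[:480,:640]; n=cv2.undistortPoints(np.stack([u,v],-1).reshape(-1,1,2).astype(float),K,np.array([i["k1"],0,0,0,0.]))[:,0]
P=np.c_[n,np.ones(len(n))]*d.reshape(-1,1)
W=(Ro.from_rotvec(s["eef_rot"]).apply(P@M[:3,:3].T+M[:3,3])+s["tool_pos"]).reshape(480,640,3)
m=(abs(W[...,2]-.13)<.005)&(d>0)&(np.hypot(W[...,0]-.5786,W[...,1]-.2469)<.04)
print(m.sum(),cv2.minEnclosingCircle(W[m][:,:2].astype(np.float32)) if m.sum() else 0)
cv2.imwrite("pics/w1.png",a)
E
python3 g.py '[.5786,.2469,.121]'
```

```text
2804 ((0.5788440108299255, 0.2466101348400116), 0.023576799780130386)
tool delta mm [  0.8   0.5 105.1] pos [0.5778 0.2463 0.2261] t 3.35 j [ 0.32  0.21  1.4  -0.    1.53  0.74]
[[0.404, 0.915, 0.0], [0.915, -0.404, -0.0], [0.0, 0.0, -1.0]] 0.08526094319389507 0.0 [-1.4 -0.6 -0.7]
```

View pics/w1.png

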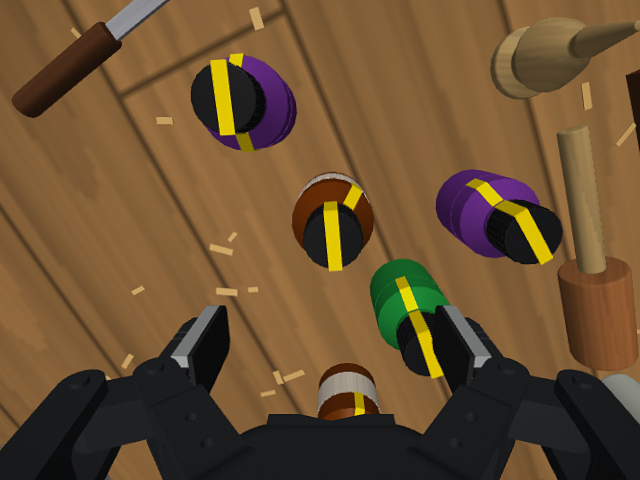

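The wrist view shows the loose jar at (333,235) with its stripe visibly broken. It measures within 1 mm of the top-camera estimate. Descending and gripping.

```bash
python3 -m crank '[[[1,0,25],[0,0,0],1],[[0,0,25],[0,0,0],1],[[0,0,25],[0,0,0],1],[[0,0,20],[0,0,0],1],[[0,0,10],[0,0,0],1],[[0,0,0],[0,0,0],1],[[0,0,0],[0,0,0],0.4],[[0,0,0],[0,0,0],0.3]]' 30
python3 -m crank '[[[0,0,0],[0,0,0],0.2],[[0,0,0],[0,0,0],0.2],[[0,0,0],[0,0,0],0.2],[[0,0,0],[0,0,0],0.2],[[0,0,0],[0,0,0],0.2],[[0,0,0],[0,0,0],0.2],[[0,0,0],[0,0,0],0.2],[[0,0,0],[0,0,0],0.2]]'; python3 g.py '[.5786,.2469,.121]'
```

```text
time: 4.15
tool_pos: [0.5793, 0.2485, 0.1227]
eef_rot: [2.63, 1.717, 0.004]
ft_force: [0.8, -0.5, 0.4]
finger_gap: 0.0589
grip_force: 0.0
time: 4.95
tool_pos: [0.5804, 0.2508, 0.1274]
eef_rot: [-2.63, -1.719, -0.013]
ft_force: [-8.3, 2.8, 26.5]
finger_gap: 0.0172
grip_force: 13.4
tool delta mm [-4.3 -0.1  6.3] pos [0.5804 0.2508 0.1274] t 4.95 j [0.33 0.27 1.51 0.   1.35 0.74]
[[0.401, 0.916, 0.007], [0.916, -0.401, 0.005], [0.007, 0.004, -1.0]] 0.017212350587610652 13.438609130680561 [-8.3  2.8 26.5]
```

Something's off: the gap is 17 mm with an upward force. Looking.

```bash
python3 - <<'E'
from bench import vision
import cv2,numpy as np
a,_=vision.camera("wrist");b,_=vision.camera("scene")
cv2.imwrite("pics/w2.png",np.hstack([cv2.resize(a,(400,300)),cv2.resize(b[130:310,250:490],(400,300))]))
E
```

```text
(no output)
```

View pics/w2.png

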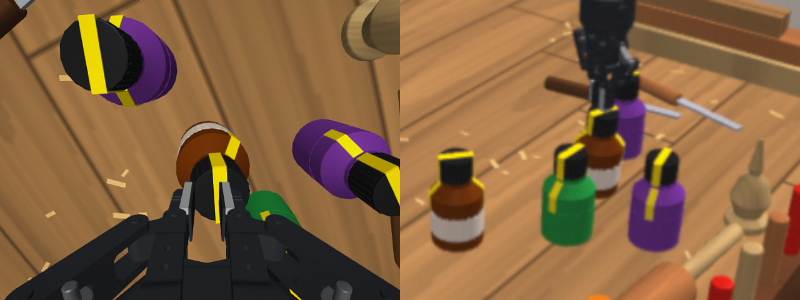

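```bash
cat > w.py <<'E'
from bench import sensors,vision
import numpy as np,cv2
from scipy.spatial.transform import Rotation as Ro
from h import *
def caps(name):
    i=vision.camera_info(name);s=sensors.get_state();a,d=vision.camera(name)
    Kc=i["intrinsics"]
    v,u=np.mgrid[:480,:640]; n=cv2.undistortPoints(np.stack([u,v],-1).reshape(-1,1,2).astype(float),Kc,np.array([i["k1"],0,0,0,0.]))[:,0]
    P=np.c_[n,np.ones(len(n))]*d.reshape(-1,1)
    if name=="wrist":
        M=i["tool_from_camera"];W=Ro.from_rotvec(s["eef_rot"]).apply(P@M[:3,:3].T+M[:3,3])+s["tool_pos"]
    else: W=(P-i["t"])@i["R"]
    return a,d,W.reshape(480,640,3),i,s
E
python3 - <<'E'
from w import *
a,d,W,i,s=caps("wrist"); M=i["tool_from_camera"]; print(M.round(4).tolist())
C=np.linalg.inv(M)
for z in(0,.003,.022):
    p=C@[0,0,z,1]; print(z,p[:3].round(3),(i["intrinsics"]@(p[:3]/p[2]))[:2].round(0))
m=(abs(W[...,2]-.13)<.006)&(d>0)&(np.hypot(W[...,0]-.58,W[...,1]-.25)<.06)
v,u=np.where(m);print("wrist",m.sum(),W[m].min(0).round(4),W[m].max(0).round(4),u.min(),u.max(),v.min(),v.max())
a,d,W,i,s=caps("top")
m=(abs(W[...,2]-.13)<.006)&(np.hypot(W[...,0]-.58,W[...,1]-.25)<.06)
v,u=np.where(m);print("top",m.sum(),W[m].min(0).round(4),W[m].max(0).round(4))
cv2.imwrite("pics/t2.png",cv2.resize(a[170:330,120:333],None,fx=3,fy=3))
E
```

```text
[[0.0005, -0.9543, -0.299, 0.076], [1.0, 0.0005, 0.0002, -0.0002], [-0.0, -0.299, 0.9543, -0.1476], [0.0, 0.0, 0.0, 1.0]]
0 [0.    0.028 0.164] [331. 303.]
0.003 [0.    0.028 0.166] [331. 300.]
0.022 [0.    0.022 0.185] [331. 284.]
wrist 4783 [0.5662 0.2233 0.124 ] [0.6105 0.2681 0.136 ] 297 399 259 357
top 260 [0.5667 0.2217 0.124 ] [0.6091 0.2465 0.1353]
```

View pics/t2.png

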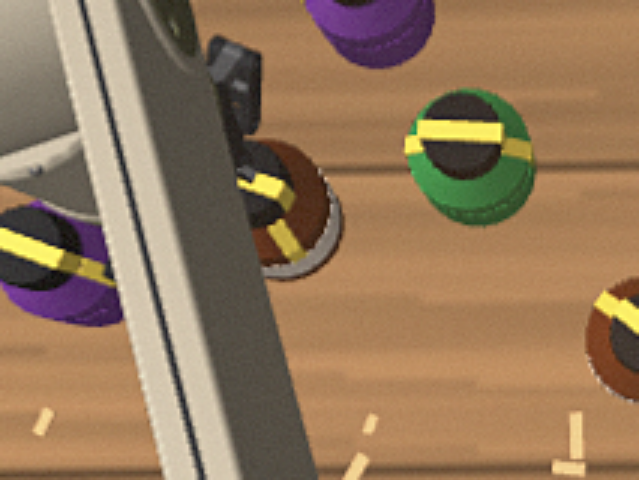

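The cap has moved about 9 mm along tool +y. I need one close look at the fingertips before acting.

```bash
python3 - <<'E'
from w import *
a,d,W,i,s=caps("wrist")
b,_=vision.camera("scene")
cv2.imwrite("pics/w3.png",np.hstack([cv2.resize(a[180:420,230:470],(400,400),interpolation=3),cv2.resize(b[150:260,320:430],(400,400),interpolation=3)]))
T=Ro.from_rotvec(s["eef_rot"])
m=(d>0)&(W[...,2]>.11)&(W[...,2]<.14)&(np.hypot(W[...,0]-.588,W[...,1]-.2457)<.019)
q=W[m]; A=np.c_[q[:,:2]-q[:,:2].mean(0),np.ones(len(q))]; print("plane",np.linalg.lstsq(A,q[:,2],rcond=None)[0].round(3),np.median(q[:,2]))
for (u,v) in [(297,290),(331,290),(350,290),(380,300),(331,330),(360,250),(355,275)]:
    print(u,v,(T.inv().apply(W[v,u]-s["tool_pos"])*1000).round(0))
E
```

```text
plane [-0.057  0.02   0.132] 0.13180941686366998
297 290 [-11. -20.  39.]
331 290 [ 9.  0. -4.]
350 290 [ 9.  8. -5.]
380 300 [ 3. 22. -3.]
331 330 [-11.   0.  -5.]
360 250 [18. 15. 25.]
355 275 [16. 10. -5.]
```

View pics/w3.png

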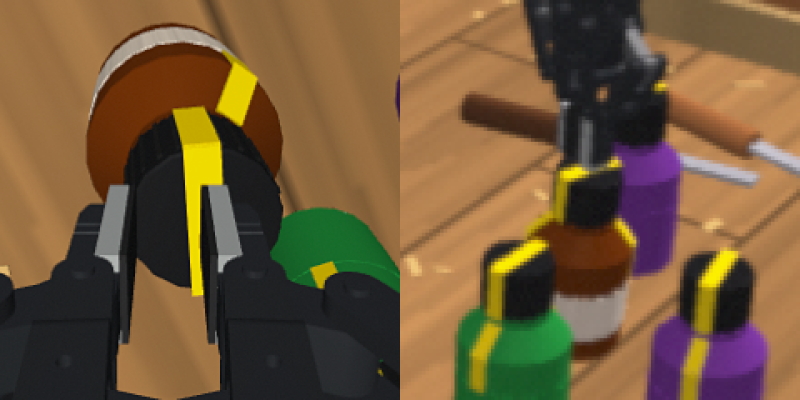

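The right finger rides on top of the cap, and the left one has pushed the jar 9 mm. Opening, backing up and re-measuring, including the fingertip height.

```bash
python3 -m crank '[[[0,0,-10],[0,0,0],0.4],[[0,0,-20],[0,0,0],1],[[0,0,-20],[0,0,0],1],[[0,0,-20],[0,0,0],1],[[0,0,-5],[0,0,0],1],[[0,0,0],[0,0,0],1],[[0,0,0],[0,0,0],1],[[0,0,0],[0,0,0],1]]'
python3 - <<'E'
from w import *
a,d,W,i,s=caps("wrist")
m=(abs(W[...,2]-.13)<.005)&(d>0)&(np.hypot(W[...,0]-.585,W[...,1]-.2469)<.05)
c,_=cv2.minEnclosingCircle(W[m][:,:2].astype(np.float32)); print("wrist cap",m.sum(),c,_)
q=W[m&(np.hypot(W[...,0]-c[0],W[...,1]-c[1])<.019)]; A=np.c_[q[:,:2]-q[:,:2].mean(0),np.ones(len(q))]; print("plane",np.linalg.lstsq(A,q[:,2],rcond=None)[0].round(3))
T=Ro.from_rotvec(s["eef_rot"]); L=T.inv().apply((W-s["tool_pos"]).reshape(-1,3)).reshape(W.shape)
f=(d>0)&(abs(L[...,2])<.04)&(abs(L[...,1])<.065)&(abs(L[...,0])<.03)
for sg in(-1,1):
    q=L[f&(sg*L[...,1]>0)]
    if len(q): print("finger",len(q),q.min(0).round(4),q.max(0).round(4), "tip mean",q[q[:,2]>q[:,2].max()-.003].mean(0).round(4))
hsv=cv2.cvtColor(a,cv2.COLOR_BGR2HSV); y=(hsv[...,0]>22)&(hsv[...,0]<35)&(hsv[...,1]>150)&(hsv[...,2]>100)
q=W[m&y][:,:2].astype(np.float32); l=cv2.fitLine(q,2,0,.01,.01).ravel(); print("capstripe",np.degrees(np.arctan2(l[1],l[0]))%180)
k=y&(W[...,2]>.075)&(W[...,2]<.095)&(np.hypot(W[...,0]-c[0],W[...,1]-c[1])<.045); q=W[k]; print("shoulder",k.sum(),np.degrees(np.median(np.arctan2(q[:,1]-c[1],q[:,0]-c[0]))))
cv2.imwrite("pics/w4.png",a)
E
python3 g.py '[.5786,.2469,.121]'
```

```text
time: 6.05
tool_pos: [0.5774, 0.248, 0.1941]
eef_rot: [-2.63, -1.717, 0.004]
ft_force: [-0.4, 0.9, 0.5]
finger_gap: 0.085
grip_force: 0.0
wrist cap 3555 (0.5788528323173523, 0.24667444825172424) 0.023386124521493912
plane [0.001 0.002 0.13 ]
finger 1651 [-0.0119 -0.0568 -0.04  ] [ 0.0114 -0.0419 -0.0171] tip mean [ 0.0002 -0.0427 -0.0191]
finger 1620 [-0.0119  0.0415 -0.04  ] [ 0.0117  0.0569 -0.0169] tip mean [-0.0002  0.0428 -0.0191]
capstripe 70.10608
shoulder 317 30.146456495566643
tool delta mm [-0.4  1.6 73.2] pos [0.5775 0.248  0.1942] t 6.1 j [0.32 0.22 1.44 0.   1.48 0.74]
[[0.402, 0.916, -0.002], [0.916, -0.402, -0.001], [-0.002, -0.002, -1.0]] 0.08529737809009875 0.0 [-0.3  0.1 -0.5]
```

The jar has settled back to its original place, upright, with the cap at 70° and the shoulder at 30°. By depth, the open fingertips are 17 mm behind the reported TCP, where the text implies 9 mm ahead. So the fingers really end about 26 mm higher than documented, which fits the contact seen on the cap top. I'll go down to a TCP height of about 0.096.

```bash
python3 -m crank '[[[0,1,25],[0,0,0],1],[[0,0,25],[0,0,0],1],[[0,0,20],[0,0,0],1],[[0,0,18],[0,0,0],1],[[0,0,10],[0,0,0],1],[[0,0,0],[0,0,0],1],[[0,0,0],[0,0,0],0.6],[[0,0,0],[0,0,0],0.45]]' 30
python3 -m crank '[[[0,0,0],[0,0,0],0.3],[[0,0,0],[0,0,0],0.3],[[0,0,0],[0,0,0],0.3],[[0,0,0],[0,0,0],0.3],[[0,0,0],[0,0,0],0.3],[[0,0,0],[0,0,0],0.3],[[0,0,0],[0,0,0],0.3],[[0,0,0],[0,0,0],0.3]]'; python3 g.py '[.5788,.2467,.096]'
```

```text
time: 6.9
tool_pos: [0.58, 0.2481, 0.0992]
eef_rot: [2.63, 1.717, 0.003]
ft_force: [0.6, -0.9, -0.1]
finger_gap: 0.0593
grip_force: 0.0
time: 7.7
tool_pos: [0.5801, 0.2481, 0.0993]
eef_rot: [2.63, 1.717, 0.004]
ft_force: [1.2, -0.9, 6.1]
finger_gap: 0.0432
grip_force: 31.1
tool delta mm [-1.8 -0.7  3.3] pos [0.5801 0.2481 0.0993] t 7.7 j [ 0.32  0.3   1.53 -0.    1.31  0.74]
[[0.402, 0.916, 0.002], [0.916, -0.402, 0.001], [0.002, 0.002, -1.0]] 0.043216614420315866 31.078214049339294 [ 1.2 -0.9  6.1]
```

```bash
python3 -m crank '[[[0,0,0],[0,0,0],0.3],[[0,0,0],[0,0,7],0.3],[[0,0,0],[0,0,7],0.3],[[0,0,0],[0,0,7],0.3],[[0,0,0],[0,0,7],0.3],[[0,0,0],[0,0,7],0.3],[[0,0,0],[0,0,7],0.3],[[0,0,0],[0,0,5],0.3]]' 50
python3 -m crank '[[[0,0,0],[0,0,0],0.3],[[0,0,0],[0,0,0],0.3],[[0,0,0],[0,0,0],0.3],[[0,0,0],[0,0,0],0.3],[[0,0,0],[0,0,0],0.3],[[0,0,0],[0,0,0],0.3],[[0,0,0],[0,0,0],0.3],[[0,0,0],[0,0,0],0.3]]'
python3 g.py '[.5788,.2467,.096]'
python3 - <<'E'
from w import *
a,d,W,i,s=caps("wrist"); cv2.imwrite("pics/w5.png",a[180:460,180:480])
E
```

```text
time: 8.5
tool_pos: [0.5801, 0.248, 0.0994]
eef_rot: [-3.098, -0.519, -0.004]
ft_force: [-0.1, -0.4, 8.0]
finger_gap: 0.0428
grip_force: 50.5
time: 9.3
tool_pos: [0.5801, 0.248, 0.0994]
eef_rot: [-3.097, -0.526, -0.004]
ft_force: [-0.2, -1.4, 6.3]
finger_gap: 0.0426
grip_force: 50.3
tool delta mm [-1.7  0.8  3.4] pos [0.5801 0.248  0.0994] t 9.3 j [ 0.32  0.3   1.53 -0.    1.31  1.56]
[[0.944, 0.33, 0.002], [0.33, -0.944, 0.001], [0.002, 0.0, -1.0]] 0.04258679113262498 50.31353294849396 [-0.2 -1.4  6.3]
```

View pics/w5.png

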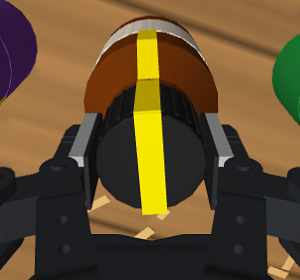

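The stripe runs straight from cap (150,150) to shoulder (148,55), so the cap is home. Lifting.

```bash
python3 -m crank '[[[0,0,0],[0,0,0],0.3],[[0,0,-8],[0,0,0],0.3],[[0,0,-20],[0,0,0],0.3],[[0,0,-35],[0,0,0],0.3],[[0,0,-35],[0,0,0],0.3],[[0,0,-35],[0,0,0],0.3],[[0,0,-22],[0,0,0],0.3],[[0,0,-10],[0,0,0],0.3]]' 80; python3 g.py '[.517,-.253,.26]'; python3 - <<'E'
from w import *
a,d,W,i,s=caps("wrist"); T=Ro.from_rotvec(s["eef_rot"]); L=T.inv().apply((W-s["tool_pos"]).reshape(-1,3)).reshape(W.shape)
hsv=cv2.cvtColor(a,cv2.COLOR_BGR2HSV); y=(hsv[...,0]>22)&(hsv[...,0]<35)&(hsv[...,1]>150)&(hsv[...,2]>100)
m=y&(np.hypot(L[...,0],L[...,1])<.045)&(L[...,2]<.04); print(m.sum(),L[m].min(0),L[m].max(0))
E
```

```text
time: 10.15
tool_pos: [0.5796, 0.2482, 0.2654]
eef_rot: [-3.097, -0.526, -0.004]
ft_force: [0.2, -0.7, -4.6]
finger_gap: 0.0416
grip_force: 81.9
tool delta mm [-224.7  452.3    4.8] pos [0.5796 0.2482 0.2654] t 10.15 j [0.32 0.2  1.34 0.   1.6  1.56]
[[0.944, 0.33, 0.003], [0.33, -0.944, 0.001], [0.003, -0.0, -1.0]] 0.041572473291548395 81.85586214065552 [ 0.2 -0.7 -4.6]
4490 [-0.02548319 -0.00679147 -0.0323763 ] [0.03538177 0.00647071 0.03999625]
```

```bash
python3 -m crank '[[[-4,8,0],[0,0,0],0.3],[[-7,14,0],[0,0,0],0.3],[[-10.5,21,0],[0,0,0],0.3],[[-10.5,21,0],[0,0,0],0.3],[[-10.5,21,0],[0,0,0],0.3],[[-10.5,21,0],[0,0,0],0.3],[[-10.5,21,0],[0,0,0],0.3],[[-10.5,21,0],[0,0,0],0.3]]' 80
python3 -m crank '[[[-10.5,21,0],[0,0,0],0.3],[[-10.5,21,0],[0,0,0],0.3],[[-10.5,21,0],[0,0,0],0.3],[[-10.5,21,0],[0,0,0],0.3],[[-10.5,21,0],[0,0,0],0.3],[[-10.5,21,0],[0,0,0],0.3],[[-10.5,21,0],[0,0,0],0.3],[[-10.5,21,0],[0,0,0],0.3]]' >/dev/null
python3 -m crank '[[[-10.5,21,0],[0,0,0],0.3],[[-10.5,21,0],[0,0,0],0.3],[[-10.5,21,0],[0,0,0],0.3],[[-10.5,21,0],[0,0,0],0.3],[[-7,14,0],[0,0,0],0.3],[[-4,8,0],[0,0,0],0.3],[[0,0,0],[0,0,0],0.3],[[0,0,0],[0,0,0],0.3]]'>/dev/null
python3 g.py '[.517,-.253,.108]'; python3 - <<'E'
from w import *
a,d,W,i,s=caps("wrist"); T=Ro.from_rotvec(s["eef_rot"]); L=T.inv().apply((W-s["tool_pos"]).reshape(-1,3)).reshape(W.shape)
m=(d>0)&(np.hypot(L[...,0],L[...,1])<.017)&(L[...,2]<.0)&(L[...,2]>-.04); q=L[m]
print(m.sum(),np.linalg.lstsq(np.c_[q[:,:2],np.ones(len(q))],q[:,2],rcond=None)[0].round(4))
E
```

```text
time: 11.0
tool_pos: [0.5565, 0.0814, 0.2604]
eef_rot: [-3.097, -0.525, 0.006]
ft_force: [-0.6, 0.1, -4.7]
finger_gap: 0.0415
grip_force: 81.9
tool delta mm [-13.   30.9 154.4] pos [ 0.5192 -0.2196  0.2624] t 12.6 j [-0.49  0.02  1.54  0.    1.58  0.74]
[[0.944, 0.33, -0.0], [0.33, -0.944, 0.001], [-0.0, -0.001, -1.0]] 0.0416996999415692 81.72071814537048 [ 0.1 -0.1 -4.3]
5341 [ 0.0013 -0.0024 -0.03  ]
```

```bash
python3 -m crank '[[[-6,14,0],[0,0,0],0.3],[[-7,17,0],[0,0,0],0.3],[[0,0,10],[0,0,0],0.3],[[0,0,25],[0,0,0],0.3],[[0,0,30],[0,0,0],0.3],[[0,0,25],[0,0,0],0.3],[[0,0,15],[0,0,0],0.3],[[0,0,5],[0,0,0],0.3]]' 80
python3 -m crank '[[[0,0,0],[0,0,0],0.3],[[0,0,5],[0,0,0],0.3],[[0,0,6],[0,0,0],0.3],[[0,0,6],[0,0,0],0.3],[[0,0,6],[0,0,0],0.3],[[0,0,5],[0,0,0],0.3],[[0,0,4],[0,0,0],0.3],[[0,0,0],[0,0,0],0.3]]' >/dev/null
python3 g.py '[.517,-.253,.108]'
```

```text
time: 13.45
tool_pos: [0.516, -0.2533, 0.1503]
eef_rot: [-3.095, -0.525, 0.005]
ft_force: [-0.8, 0.1, -4.9]
finger_gap: 0.0419
grip_force: 82.3
tool delta mm [ 0.3 -0.2 11.8] pos [ 0.5168 -0.2534  0.1198] t 14.25 j [-0.54  0.14  1.67  0.    1.33  0.69]
[[0.944, 0.33, -0.001], [0.33, -0.944, 0.001], [-0.001, -0.001, -1.0]] 0.04178618588577669 82.33599543571472 [-0.9 -0.1 -4.5]
```

```bash
python3 -m crank '[[[0,0,3],[0,0,0],0.3],[[0,0,3],[0,0,0],0.3],[[0,0,2],[0,0,0],0.3],[[0,0,2],[0,0,0],0.3],[[0,0,1],[0,0,0],0.3],[[0,0,1],[0,0,0],0.3],[[0,0,0],[0,0,0],0.3],[[0,0,0],[0,0,0],0.3]]' 80
```

```text
time: 15.05
tool_pos: [0.5173, -0.2537, 0.1089]
eef_rot: [3.097, 0.526, 0.0]
ft_force: [0.3, 0.5, -5.5]
finger_gap: 0.0417
grip_force: 82.3
```

Not yet touching; going down in small steps.

```bash
python3 -m crank '[[[0,0,1],[0,0,0],0.3],[[0,0,0.5],[0,0,0],0.3],[[0,0,0.5],[0,0,0],0.3],[[0,0,0.5],[0,0,0],0.3],[[0,0,0],[0,0,0],0.3],[[0,0,0],[0,0,0],0.3],[[0,0,0],[0,0,0],0.3],[[0,0,0],[0,0,0],0.3]]' 40
```

```text
time: 15.85
tool_pos: [0.5177, -0.254, 0.1077]
eef_rot: [3.096, 0.526, 0.002]
ft_force: [-3.4, 1.6, 6.4]
finger_gap: 0.0414
grip_force: 83.3
```

Contact made. Releasing and going up.

```bash
python3 -m crank '[[[0,0,0],[0,0,0],0.5],[[0,0,0],[0,0,0],0.6],[[0,0,0],[0,0,0],0.8],[[0,0,0],[0,0,0],1],[[0,0,0],[0,0,0],1],[[0,0,0],[0,0,0],1],[[0,0,0],[0,0,0],1],[[0,0,0],[0,0,0],1]]'
python3 -m crank '[[[0,0,-8],[0,0,0],1],[[0,0,-20],[0,0,0],1],[[0,0,-30],[0,0,0],1],[[0,0,-30],[0,0,0],1],[[0,0,-30],[0,0,0],1],[[0,0,-10],[0,0,0],1],[[0,0,0],[0,0,0],1],[[0,0,0],[0,0,0],1]]'
python3 - <<'E'
from w import *
a,d,W,i,s=caps("wrist")
m=(d>0)&(abs(W[...,2]-.138)<.006)&(np.hypot(W[...,0]-.517,W[...,1]+.253)<.05)
c,r=cv2.minEnclosingCircle(W[m][:,:2].astype(np.float32));q=W[m&(np.hypot(W[...,0]-c[0],W[...,1]-c[1])<.018)]
print(c,r,np.linalg.lstsq(np.c_[q[:,:2]-q[:,:2].mean(0),np.ones(len(q))],q[:,2],rcond=None)[0].round(4))
hsv=cv2.cvtColor(a,cv2.COLOR_BGR2HSV); y=(hsv[...,0]>22)&(hsv[...,0]<35)&(hsv[...,1]>150)&(hsv[...,2]>100)
l=cv2.fitLine(W[m&y][:,:2].astype(np.float32),2,0,.01,.01).ravel(); print("cap",np.degrees(np.arctan2(l[1],l[0])))
k=y&(W[...,2]>.083)&(W[...,2]<.104)&(np.hypot(W[...,0]-c[0],W[...,1]-c[1])<.045); q=W[k]; print("shoulder",k.sum(),np.degrees(np.median(np.arctan2(q[:,1]-c[1],q[:,0]-c[0]))))
a,d,W,i,s=caps("top"); m=(d>0)&(abs(W[...,2]-.13)<.006)&(np.hypot(W[...,0]-.501,W[...,1]-.0244)<.05)
print("tight",cv2.minEnclosingCircle(W[m][:,:2].astype(np.float32)),s["time"])
E
```

```text
time: 16.65
tool_pos: [0.5172, -0.2537, 0.1062]
eef_rot: [-3.097, -0.526, 0.0]
ft_force: [0.2, -0.1, -0.5]
finger_gap: 0.0857
grip_force: 0.0
time: 17.45
tool_pos: [0.5169, -0.2535, 0.2331]
eef_rot: [-3.096, -0.526, 0.002]
ft_force: [-0.6, 0.8, -1.2]
finger_gap: 0.0854
grip_force: 0.0
(0.5163240432739258, -0.2558814585208893) 0.023548943921923637 [0.0006 0.0043 0.1376]
cap 22.960138
shoulder 255 23.965833918293242
tight ((0.5011961460113525, 0.024431757628917694), 0.022905258461833) 17.5
```

The jar stands upright and centred in the tray with its cap home. The tight jar hasn't moved. Handing in.

```bash
python3 -c "from bench import r; print(r.sign_off())"
```

```text
the job is handed in; nothing more can be done
None
```

I twisted the loose cap home on the bench (stripe whole), stood that jar upright near the tray's centre with its cap still home to within about 1°, left the tight jar unmoved, and handed in at about 17.5 s; a first grasp had landed on the cap and briefly tilted the loose jar, which settled back in place, and the hand-in returned no verdict.

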